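# Count along the parts rack and push the drawer into the third gap

## Task

Starting at the rack's tall end (the one with the round knob), run a fingertip along the rail on top of the rack and count the gaps: flick the first, second and third tabs in turn so that each plainly leans over, and none beyond the third. Then push the loose steel drawer, which stands on the bench in front of the rack, lengthwise into that third gap until it is fully home against the back board. Only push: do not lift the drawer, and leave the stored drawers and the other things on the bench where they are.

Things in the scene. Friction and masses are not known exactly. Their poses are not given: they have to be found in the camera images.
- rack: Low plywood divider rack fixed to the bench, 406 mm wide (its y), 60 mm high; origin on the bench at its middle, x pointing into the gaps (away from the robot), y to its left. Seven dividers 10 mm thick, rounded noses at x = -47 mm, leave six gaps 56 mm wide, open above and to the robot's side, the bench their floor. Gap centres: y = +165, +99, +33, -33, -99, -165 mm.
- back (a point): Point on the bench at the foot of the back board's inner face, midway along the rack (rack x = +45, y = 0 mm): the far end of every gap. The two gaps that could be third, at rack y = +33 and -33 mm, are both empty.
- rail (a point): Middle of the top of the flat aluminium rail along the rack's back (rack x = +40, y = 0 mm, 60 mm above the bench; 34 mm deep). One upright white tab stands on it over the middle of each gap, on this line: 22 mm deep (x), 4 mm thick (y), its top 92 mm above the bench, hinged at rail height so that it leans sideways along the rail.
- tall_end: The rack's tall end, where counting starts: a plywood end plate 24 mm thick fixed against the rack's left or right end (its y = +215 or -215 mm); origin on the bench below its middle. Its front half (rack x = -50 to -2 mm) rises to 100 mm and carries a round wooden knob (38 mm across, top at 136 mm); the rear half is 58 mm high. The other end's plate is 60 mm high, no knob.
- drawer: Loose open grey steel drawer standing on the bench in front of the rack, 90 mm long (its x), 40 mm wide (its y), 45 mm high, walls 3 mm, 0.18 to 0.35 kg; origin at the middle of its underside, x along its length pointing roughly toward the rack; a paper label on the end nearer the robot. Fully home, its origin is at the rack's x = 0 and its near end about flush with the noses.
- tab1 (a joint): Lean of the sprung tab of the first gap counted from the rack's left (+y) end, in rad: 0 upright, positive when its top leans to the rack's right (-y), -1.2 to 1.2. It springs back when let go (0.05 N m per rad, about 1 N at its top).
- tab2 (a joint): Lean of the sprung tab of the second gap counted from the rack's left (+y) end, in rad: 0 upright, positive when its top leans to the rack's right (-y), -1.2 to 1.2. It springs back when let go (0.05 N m per rad, about 1 N at its top).
- tab3 (a joint): Lean of the sprung tab of the third gap counted from the rack's left (+y) end, in rad: 0 upright, positive when its top leans to the rack's right (-y), -1.2 to 1.2. It springs back when let go (0.05 N m per rad, about 1 N at its top).
- tab4 (a joint): Lean of the sprung tab of the fourth gap counted from the rack's left (+y) end, in rad: 0 upright, positive when its top leans to the rack's right (-y), -1.2 to 1.2. It springs back when let go (0.05 N m per rad, about 1 N at its top).
- tab5 (a joint): Lean of the sprung tab of the fifth gap counted from the rack's left (+y) end, in rad: 0 upright, positive when its top leans to the rack's right (-y), -1.2 to 1.2. It springs back when let go (0.05 N m per rad, about 1 N at its top).
- tab6 (a joint): Lean of the sprung tab of the sixth gap counted from the rack's left (+y) end, in rad: 0 upright, positive when its top leans to the rack's right (-y), -1.2 to 1.2. It springs back when let go (0.05 N m per rad, about 1 N at its top).
- stored_a: A drawer of the same kind already in the rack's gap at y = +99 mm; leave alone. Origin as the loose drawer's.
- stored_b: A drawer of the same kind already in the rack's gap at y = -165 mm; leave alone. Origin as the loose drawer's.
- tape: Cardboard ring (tape core) 90 mm across, 45 mm high, lying in front of the rack's left end; leave alone. Origin at the middle of its underside.
- jar: Closed jar, 52 mm across, 75 mm high, in front of the rack's right end; leave alone. Origin at the middle of its underside.
- mug: White mug, 80 mm across, 85 mm high, near the robot on its right; leave alone. Origin at the middle of its underside.
- screwdriver: Screwdriver lying near the robot on its left; leave alone. Origin under its middle.

How it is judged:
By the outcome, as a careful person would: the job done as asked, in the order asked, and still so for the second after the job is handed in, with the robot touching nothing.
It also fails if it takes over 67 s, if anything falls off the work surface, if the arm or the gripper's body presses on something with over 40 N, if the wrist force passes 120 N, or if a joint passes its speed limit or range.

## Robot

A 7-joint arm with a two-finger parallel gripper is mounted at the origin on the work surface. World frame = base frame: x ahead of the robot, y to its left, z up, the work surface at z = 0. Lengths are in m, angles in rad, forces in N, time in s.
With the tool pointing down it reaches from about 0.4 to 0.85 m from the base axis. Payload 10.4 kg.
Tool frame: the origin (TCP) lies at the very end of the fingers, on their centre line; the grasp point (between the pads) lies 19 mm behind it; z points along the fingers, y is the direction in which the jaws open and shut (so a half turn about z gives the same grasp; the last joint's range is limited). The gripper opens to 87 mm and grips with 3 to 60 N. Pads are 19 mm wide; open, the fingers measure 117 mm over their backs; the gripper's body (75 mm by 190 mm) begins 51 mm behind the grasp point.
Start: joints at [-1.304, 0.332, -0.065, 1.46, 0.022, 1.35, -0.088], TCP at [0.179, 0.599, 0.195] pointing down, gripper open.
Joint ranges: [-2.6, 2.6], [-0.5, 2.12], [-1.47, 1.34], [0.16, 2.42], [-1.27, 4.41], [0.06, 2.06], [-2.6, 2.6]. Speed limits (rad/s): [2.22, 2.22, 2.79, 2.79, 3.14, 3.14, 3.14].

## Interface

Orientations are given as a unit quaternion [x, y, z, w].
In Python, from bench import r gives the robot as it stands.
- The arm moves only by the tool move_arm, never from a script. Its argument "deltas" is a list of rows, each a list of 5 numbers: the gripper's target within -1 to 1 (fully open at 1, half-way at 0, shut at -1), then the shift along the tool's x, y, z as a fraction of full scale, then the turn about the tool's z as a fraction of full scale. A call has 1 to 12 rows; each row shifts and turns the commanded pose from where the row before left it, along the tool's axes as they then stand; what a row does not reach is not made up. Full scale, the value 1, is 2.5 cm for a shift and 90 degrees for a turn. A row lasts 1/12 s, in which the tool goes at most 41.7 mm and 7.16 degrees, less where a joint would pass 70% of its speed; a pose out of reach is approached as far as the arm can. A call with a number of a shift or a turn outside -1 to 1 is refused whole. A call with a gripper value outside its range is refused whole. The fingers move at their own pace and stop on an object; "squeeze" is the grip in N (left out, the last holds). Time passes only in rows, so rows that do not move let the fingers close. It gives the time, the measured TCP pose, the force and the opening at its end, in the units of the state.
- r.read_state(): the state, without advancing time (a new reading comes with each control period).
- r.camera(name): name is "scene" or "top"; returns the picture (420x560x3 uint8, red, green, blue); there is no depth.
- r.camera_info(name): a dict with "K" (3x3 intrinsics, pixels), "k1" (the pictures are not rectified: a ray, as slopes to the right and down, at radius r is drawn at 1 + k1 r^2 times it, then the intrinsics apply), "R" (3x3) and "t" (3): a world point X has camera coordinates R X + t. Camera axes: x right, y down, z forward; pixel columns grow to the right and rows downward; lengths in m; the calibration is good to about 2 mm. A picture is of the moment at which its call begins. camera_info takes no time and is no camera call.
- r.close_job(): hands the job in, once; it reports no verdict.
Trained networks look in the newest picture that a camera, given by its name, has taken for a name from the list of things; names that differ only in an ending like _2 or _b are one class to them, and where a whole thing is asked for, a point or a joint stands for the part that bears it (a point fixed in the world has none). Each returns a list of dicts, best first, with "confidence" (0 to 1); they miss things now and then, are a little off and sometimes report something else, mostly with a low value. They report only what shows in the picture. A call takes as long as a camera call.
- r.boxes_of(camera, label): "position" ([x, y, z] in m, in the coordinates of the camera as it stood for that picture, good to about 4 mm: the middle of the surface that is visible of it).
- r.tip_of(camera, label): "position" ([x, y, z] in m, in the coordinates of the camera as it stood for that picture, good to about 4 mm: a listed point, or the origin of a listed thing).
The state is a dict: "time": time; "joint_positions": joint angles; "joint_vel": joint speeds; "joint_torque": joint torques, N m; "ee_pos": TCP position; "eef_rot": TCP orientation; "ft_force": force on the tool from outside, world axes, zero at the start; "torque": the same for the moment, N m; "width": finger opening in m.
Only numpy, scipy, OpenCV 4.12 (cv2) and the standard library are available. Lean on these libraries where they do the work, as an engineer would, in place of code of your own. Each camera call takes 0.05 s, during which the arm holds its last target.

## Working session

There is one attempt and no reset: what is moved stays moved. The work goes in short steps, Python scripts to look and compute and a tool call to move; the robot and the scene stay as the last step left them, time stands still between calls to the robot, and variables do not carry over. Pictures are saved under pics/ and viewed, and the job is handed in when it is done.

Besides the shell and the picture viewer there is one more tool, called after "Emit:" as name(argument=value, ...), one argument or row to a line, values as JSON. move_arm: Moves the arm, as the interface text tells. Shift numbers are shares of 2.5 cm and turn numbers shares of 90 degrees, none past 1 either way. Its arguments: {"type":"object","properties":{"deltas":{"type":"array","items":{"type":"array","items":{"type":"number"}}},"squeeze":{"type":"number"}},"required":["deltas"]}

```bash
ls; mkdir -p pics
python3 - <<'E'
from bench import r
import cv2
s=r.read_state(); print({k:s[k] for k in('time','ee_pos','eef_rot','width','ft_force')})
for c in('scene','top'):
    im=r.camera(c); cv2.imwrite(f'pics/{c}0.png',im[:,:,::-1]); print(c,r.camera_info(c))
E
```

```text
pics
{'time': 0.0, 'ee_pos': array([0.17850092, 0.59850042, 0.19433049]), 'eef_rot': array([ 1.44403029e-01,  9.89518683e-01, -7.32996011e-04, -5.75628365e-05]), 'width': 0.08682228310462589, 'ft_force': array([-0.5675185 ,  0.03612493,  0.10334143])}
scene {'K': array([[491.66087164,   0.        , 289.06422208],
       [  0.        , 491.66087164, 207.98191059],
       [  0.        ,   0.        ,   1.        ]]), 'k1': -0.17240302625707105, 'R': array([[ 0.06604104,  0.99767293,  0.0169499 ],
       [ 0.79616383, -0.04244747, -0.6035904 ],
       [-0.60146632,  0.05335663, -0.79711438]]), 't': array([-0.03702803, -0.33348208,  1.52364726])}
top {'K': array([[421.69853296,   0.        , 272.79061125],
       [  0.        , 421.69853296, 209.5559541 ],
       [  0.        ,   0.        ,   1.        ]]), 'k1': -0.12340201448234961, 'R': array([[ 0.00220526, -0.99993419,  0.011258  ],
       [-0.98901596, -0.00384476, -0.14775874],
       [ 0.1477923 , -0.0108085 , -0.98895936]]), 't': array([-0.00204668,  0.46642206,  1.08122347])}
```

View pics/scene0.png

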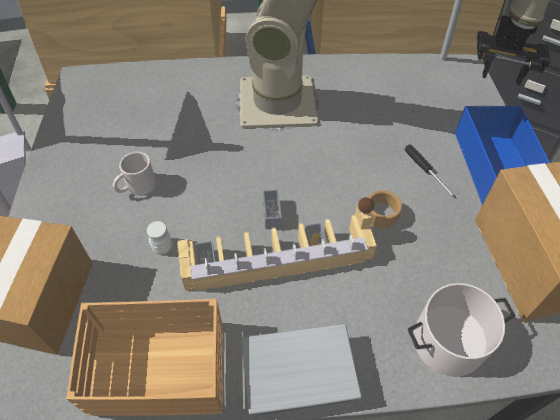

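View pics/top0.png

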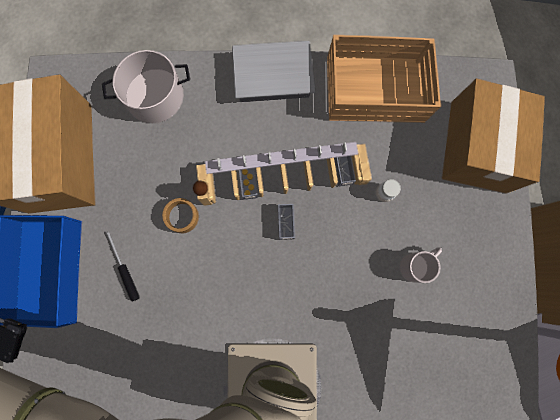

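```bash
cat > h.py <<'E'
from bench import r
import numpy as np, cv2
def info(c):
    i=r.camera_info(c); return i['K'],i['k1'],np.array(i['R']),np.array(i['t'])
def c2w(c,p):
    K,k,R,t=info(c); return R.T@(np.array(p)-t)
def proj(c,X):
    K,k,R,t=info(c); X=np.atleast_2d(X).astype(float)
    return cv2.projectPoints(X,cv2.Rodrigues(R)[0],t,K,np.array([k,0,0,0.]))[0][:,0]
def px2w(c,uv,z):
    K,k,R,t=info(c); uv=np.array(uv,float).reshape(-1,1,2)
    n=cv2.undistortPoints(uv,K,np.array([k,0,0,0.]))[:,0]
    d=np.c_[n,np.ones(len(n))]@R; o=-R.T@t
    return o+d*((z-o[2])/d[:,2])[:,None]
E
python3 - <<'E'
from h import *
np.set_printoptions(precision=4,suppress=True)
for c in('top','scene'):
    for n in('rack','back','rail','tall_end','drawer','tape','jar'):
        for d in r.tip_of(c,n)[:4]: print(c,n,round(d['confidence'],2),c2w(c,d['position']))
print(r.read_state()['time'])
E
```

```text
top rack 0.89 [ 0.5615 -0.0308 -0.004 ]
top rack 0.38 [0.5492 0.0645 0.0032]
top back 0.62 [ 0.6091 -0.0228  0.001 ]
top rail 0.96 [ 0.6023 -0.0253  0.0561]
top tall_end 0.73 [ 0.5354  0.1824 -0.0001]
top drawer 0.59 [ 0.4385 -0.0345  0.0024]
top tape 0.71 [ 0.4517  0.2466 -0.0007]
top jar 0.6 [ 0.5177 -0.3092  0.0013]
scene rack 0.85 [ 0.561  -0.0297  0.    ]
scene back 0.87 [ 0.6053 -0.024   0.0018]
scene rail 0.88 [ 0.6034 -0.0264  0.0592]
scene tall_end 0.65 [0.5385 0.1801 0.0038]
scene drawer 0.66 [ 0.4323 -0.0383 -0.0004]
scene tape 0.8 [0.4565 0.2417 0.0002]
scene jar 0.64 [ 0.5182 -0.3093  0.002 ]
0.8
```

The tall end with the knob (top image ~(201,188), scene image ~(366,205)) is at the robot's left, world +y. Counting therefore starts there, and the third gap is at rack y=+33. The drawer is at top ~(286,222). Next I refine the rack and drawer poses.

```bash
cat >> h.py <<'E'
def rack2w(P,p):  # P = x,y,yaw
    p=np.atleast_2d(p).astype(float);c,s=np.cos(P[2]),np.sin(P[2])
    return np.c_[P[0]+c*p[:,0]-s*p[:,1],P[1]+s*p[:,0]+c*p[:,1],p[:,2]]
def overlay(c,im,P,D,f,box,out):
    x0,y0,x1,y1=box
    b=cv2.resize(im[y0:y1,x0:x1,::-1],None,fx=f,fy=f,interpolation=cv2.INTER_CUBIC)
    def line(pts,col):
        q=((proj(c,pts)-[x0,y0]+.5)*f).astype(int); cv2.polylines(b,[q.reshape(-1,1,2)],True,col,1)
    line(rack2w(P,[[23,-203,60],[57,-203,60],[57,203,60],[23,203,60]]/np.array(1000.)),(0,0,255))
    for y in(165,99,33,-33,-99,-165): line(rack2w(P,np.array([[29,y,60],[51,y,60],[51,y,92],[29,y,92]])/1000),(0,255,0))
    for y in range(-198,199,66): line(rack2w(P,np.array([[-47,y-5,60],[23,y-5,60],[23,y+5,60],[-47,y+5,60]])/1000),(255,0,255))
    for z in (45,0): line(rack2w(D,np.array([[-45,-20,z],[45,-20,z],[45,20,z],[-45,20,z]])/1000),(255,255,0))
    cv2.imwrite(out,b)
E
python3 - <<'E'
from h import *
P=(0.5612,-0.0295,0.113);D=(0.436,-0.036,0.0)
overlay('top',cv2.imread('pics/top0.png')[:,:,::-1],P,D,4,(185,130,385,250),'pics/ot0.png')
overlay('scene',cv2.imread('pics/scene0.png')[:,:,::-1],P,D,3,(160,180,400,300),'pics/os0.png')
cv2.imwrite('pics/raw0.png',cv2.resize(cv2.imread('pics/top0.png')[130:250,185:385],None,fx=4,fy=4,interpolation=2))
E
```

```text
(no output)
```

View pics/ot0.png

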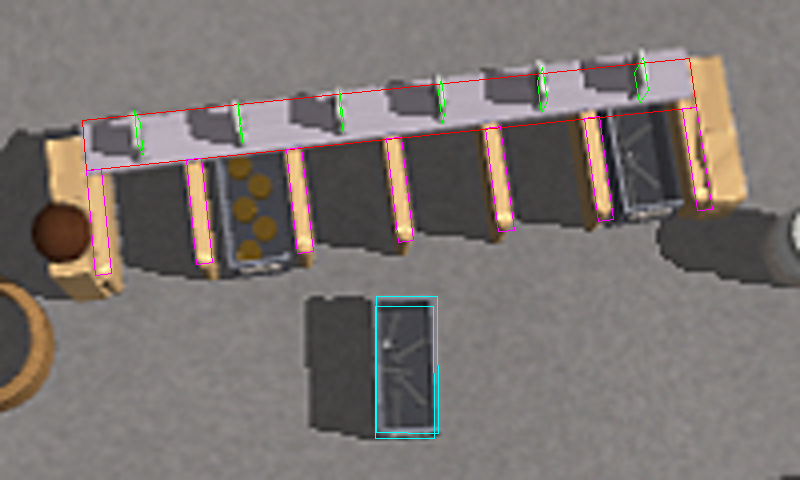

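View pics/os0.png

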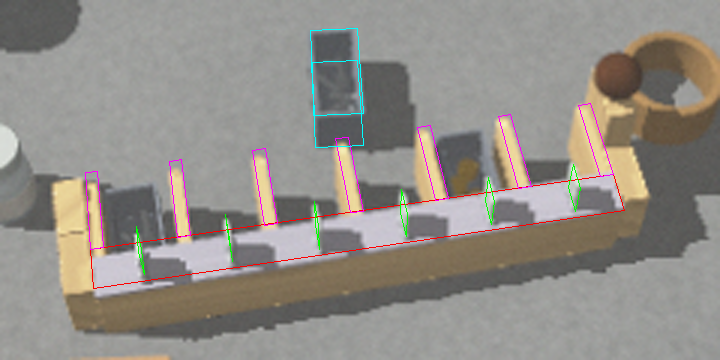

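View pics/raw0.png

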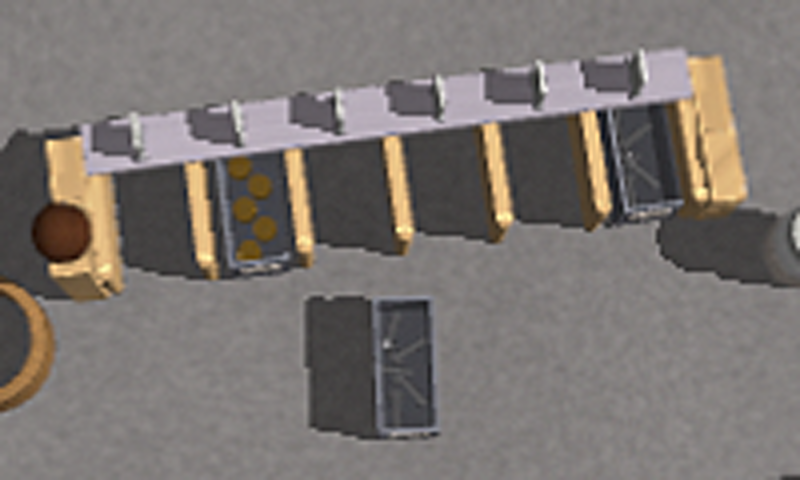

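Run:
```python
from h import *
from scipy.optimize import least_squares
np.set_printoptions(precision=4,suppress=True)
cv=lambda a:np.array(a)/4.+[185,130]-0.5*0.75
# rail corners in top crop; noses tips top
rp=cv([[83,124],[685,49],[690,101],[90,173]])
ro=np.array([[57,203,60],[57,-203,60],[23,-203,60],[23,203,60]])/1e3
f=lambda P:(proj('top',rack2w(P,ro))-rp).ravel()
P=least_squares(f,[.561,-.03,.113]);print(P.x,P.fun)
dp=cv([[374,299],[432,298],[438,431],[377,433]])
do=np.array([[45,20,45],[45,-20,45],[-45,-20,45],[-45,20,45]])/1e3
g=lambda D:(proj('top',rack2w(D,do))-dp).ravel()
D=least_squares(g,[.436,-.036,0]);print(D.x,D.fun)
P=P.x;D=D.x
overlay('top',cv2.imread('pics/top0.png')[:,:,::-1],P,D,4,(185,130,385,250),'pics/ot1.png')
overlay('scene',cv2.imread('pics/scene0.png')[:,:,::-1],P,D,3,(160,180,400,300),'pics/os1.png')
cv2.imwrite('pics/o1.png',cv2.vconcat([cv2.resize(cv2.imread('pics/ot1.png'),(500,300)),cv2.resize(cv2.imread('pics/os1.png'),(500,250))]))
```

```text
[ 0.5627 -0.0295  0.1317] [-0.509  -0.0291  0.3289  0.2988  1.165  -0.5309 -0.9512  0.1631]
[ 0.4352 -0.0349  0.0308] [-0.3559 -0.334   0.347  -0.484   0.0692  0.4321 -0.0583  0.3654]
```

View pics/ot1.png

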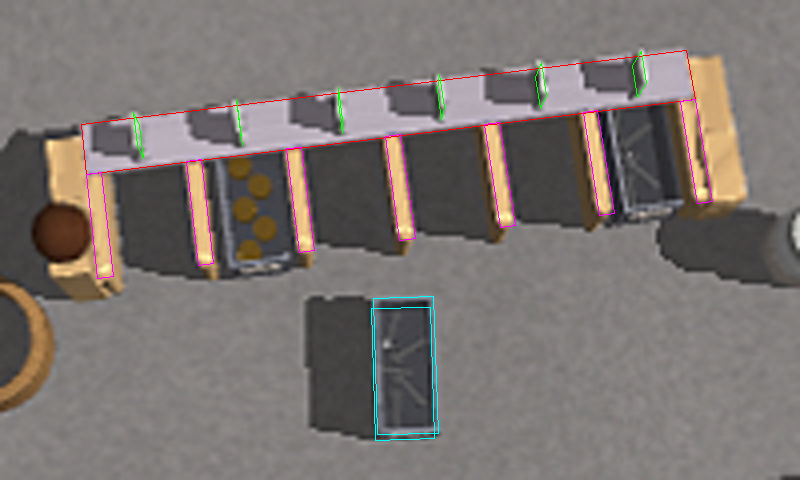

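View pics/os1.png

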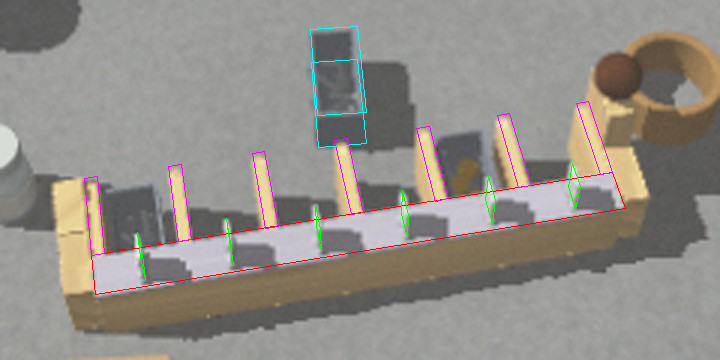

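Run:
```python
from h import *
np.set_printoptions(precision=3,suppress=True)
print(px2w('top',[[80,217],[75,325],[95,205],[62,75],[15,325]],0.1))
print(px2w('scene',[[457,135],[475,110],[523,108],[478,205],[535,165]],0.1))
P=(.5627,-.0295,.1317)
for p in [(40,205),(40,25),(-125,-45),(-125,-5),(-190,33),(-55,33)]: print(p,rack2w(P,[[p[0]/1e3,p[1]/1e3,0]]))
s=r.read_state(); 
from scipy.spatial.transform import Rotation as R
print(R.from_quat(s['eef_rot']).as_matrix())
```

```text
[[0.436 0.49  0.1  ]
 [0.166 0.489 0.1  ]
 [0.467 0.452 0.1  ]
 [0.827 0.578 0.1  ]
 [0.159 0.651 0.1  ]]
[[0.27  0.477 0.1  ]
 [0.169 0.563 0.1  ]
 [0.16  0.722 0.1  ]
 [0.51  0.461 0.1  ]
 [0.386 0.668 0.1  ]]
(40, 205) [[0.575 0.179 0.   ]]
(40, 25) [[0.599 0.001 0.   ]]
(-125, -45) [[ 0.445 -0.091  0.   ]]
(-125, -5) [[ 0.439 -0.051  0.   ]]
(-190, 33) [[ 0.37  -0.022  0.   ]]
(-55, 33) [[ 0.504 -0.004  0.   ]]
[[-0.958  0.286  0.   ]
 [ 0.286  0.958  0.   ]
 [ 0.     0.    -1.   ]]
```

Emit:
move_arm(
  deltas=[
    [-1,0,0,-1,0],
    [-1,0,0,-1,0],
    [-1,-0.8,-0.6,0,0],
    [-1,-0.8,-0.6,0,0],
    [-1,-0.8,-0.6,0,0],
    [-1,-0.8,-0.6,0,0],
    [-1,-0.8,-0.6,0,0],
    [-1,-0.8,-0.6,0,0],
    [-1,-0.8,-0.6,0,0],
    [-1,-0.8,-0.6,0,0],
    [-1,-0.8,-0.6,0,0],
    [-1,-0.8,-0.6,0,0],
  ],
  squeeze=10,
)

```text
time: 1.8
ee_pos: [0.328, 0.397, 0.2453]
eef_rot: [0.144, 0.99, 0.0, 0.0]
ft_force: [1.0, -0.2, 0.2]
width: 0.0147
```

Emit:
move_arm(
  deltas=[
    [-1,-0.8,-0.4,0,0],
    [-1,-0.8,-0.4,0,0],
    [-1,-0.8,-0.4,0,0],
    [-1,-0.8,-0.4,0,0],
    [-1,0,0,0,-0.067],
    [-1,0,0,0,-0.067],
    [-1,0,0,0,-0.067],
    [-1,0,0,0,-0.067],
    [-1,0,0,0,0],
  ],
)

```text
time: 2.55
ee_pos: [0.3927, 0.3368, 0.2452]
eef_rot: [-0.068, 0.998, 0.0, 0.0]
ft_force: [-0.1, -1.0, 0.4]
width: 0.0005
```

```bash
cat >> h.py <<'E'
from scipy.spatial.transform import Rotation as Rt
P0=(.5627,-.0295,.1317)
def status(P=P0):
    s=r.read_state();p=s['ee_pos'];c,sn=np.cos(P[2]),np.sin(P[2]);d=p-[P[0],P[1],0]
    M=Rt.from_quat(s['eef_rot']).as_matrix()
    rk=np.array([c*d[0]+sn*d[1],-sn*d[0]+c*d[1],d[2]])
    print('t',round(s['time'],2),'ee',p.round(4),'rack mm',(rk*1000).round(1),'tooly yaw err deg',round(np.degrees(np.arctan2(M[1,1],M[0,1])-np.pi/2-P[2]),2),'F',s['ft_force'].round(1),'w',round(s['width'],4),'q',s['joint_positions'].round(2))
    print('tilt',M[:,2].round(3),'toolx',M[:,0].round(3))
    return rk,M
E
python3 -c "
from h import *
status()"
```

```text
t 2.55 ee [0.3927 0.3368 0.2452] rack mm [-120.5  385.5  245.2] tooly yaw err deg 0.25 F [-0.1 -1.   0.4] w 0.0005 q [-0.94  0.07  0.15  1.67 -0.01  1.4   0.92]
tilt [ 0.  0. -1.] toolx [-0.991 -0.136 -0.   ]
```

Emit:
move_arm(
  deltas=[
    [-1,-0.8,-0.91,0,0],
    [-1,-0.8,-0.91,0,0],
    [-1,-0.8,-0.91,0,0],
    [-1,-0.8,-0.91,0,0],
    [-1,-0.8,-0.91,0,0],
    [-1,-0.8,-0.91,0,0],
    [-1,-0.8,-0.91,0,0],
    [-1,-0.8,-0.91,0,0],
    [-1,0,0,0,-0.003],
    [-1,0,0,1,0],
    [-1,0,0,1,0],
    [-1,0,0,0,0],
  ],
)

```text
time: 3.55
ee_pos: [0.5728, 0.1767, 0.1905]
eef_rot: [-0.066, 0.998, -0.001, -0.003]
ft_force: [-2.1, 0.4, -1.3]
width: 0.0004
```

```bash
python3 -c "
from h import *
status();im=r.camera('top');cv2.imwrite('pics/t2.png',cv2.resize(im[100:260,165:385,::-1],None,fx=3.6,fy=3.6,interpolation=2))
im=r.camera('scene');cv2.imwrite('pics/s2.png',cv2.resize(im[150:310,160:420,::-1],None,fx=3,fy=3,interpolation=2))"
```

```text
t 3.55 ee [0.5728 0.1767 0.1905] rack mm [ 37.1 203.1 190.5] tooly yaw err deg 0.04 F [-2.1  0.4 -1.3] w 0.0004 q [-0.65  0.29  0.34  1.55 -0.1   1.33  1.4 ]
tilt [-0.006 -0.003 -1.   ] toolx [-0.991 -0.132  0.007]
```

View pics/s2.png

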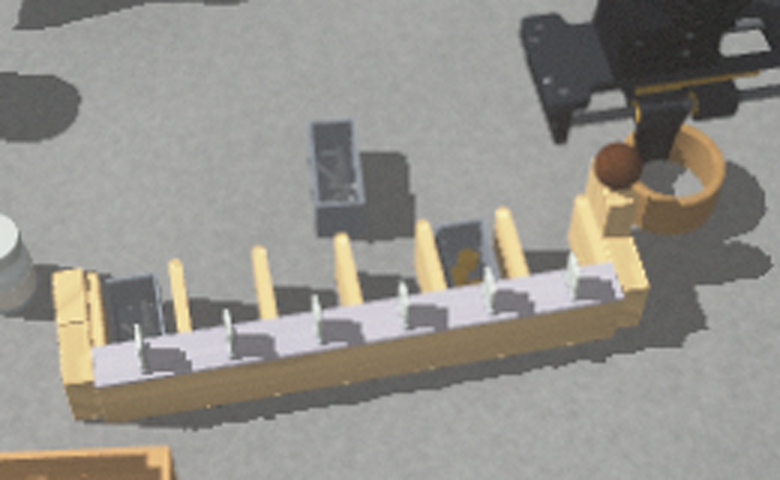

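```bash
python3 -c "
from h import *
rk,M=status();p=r.read_state()['ee_pos'];q=proj('scene',p)[0];print(q,(q-[160,150])*3);q=proj('top',p)[0];print((q-[165,100])*3.6)
print((proj('scene',rack2w(P0,[[-.026,.215,.117]]))-[160,150])*3)"
```

```text
t 3.65 ee [0.5746 0.1774 0.1951] rack mm [ 39.  203.6 195.1] tooly yaw err deg 0.13 F [ 0.6 -0.2  0.1] w 0.0002 q [-0.65  0.28  0.34  1.54 -0.1   1.33  1.4 ]
tilt [-0.001 -0.    -1.   ] toolx [-0.991 -0.134  0.001]
[374.95206282 207.34970749] [644.85618845 172.04912246]
[114.68977593 190.34635519]
[[618.17712851 165.20326718]]
```

View pics/t2.png

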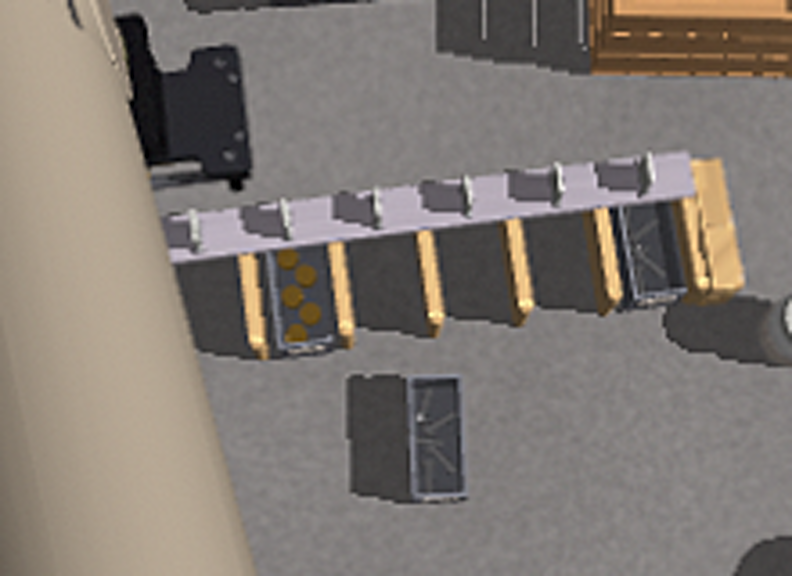

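Emit:
move_arm(
  deltas=[
    [-1,0,0,0.8,0],
    [-1,0,0,0.8,0],
    [-1,0,0,0.8,0],
    [-1,0,0,0.8,0],
    [-1,0,0,0.8,0],
    [-1,0,0,0.64,0],
    [-1,0,0,0,0],
    [-1,0,0,0,0],
  ],
)

```text
time: 4.32
ee_pos: [0.5756, 0.1777, 0.0805]
eef_rot: [-0.068, 0.998, 0.0, 0.0]
ft_force: [1.1, 0.1, 0.1]
width: 0.0003
```

```bash
python3 -c "
from h import *
status();
im=r.camera('scene');cv2.imwrite('pics/s3.png',cv2.resize(im[150:310,160:420,::-1],None,fx=3,fy=3,interpolation=2))"
```

```text
t 4.32 ee [0.5756 0.1777 0.0805] rack mm [ 40.  203.7  80.5] tooly yaw err deg 0.2 F [1.1 0.1 0.1] w 0.0003 q [-0.63  0.38  0.32  1.68 -0.13  1.11  1.43]
tilt [ 0.001  0.    -1.   ] toolx [-0.991 -0.135 -0.001]
```

View pics/s3.png

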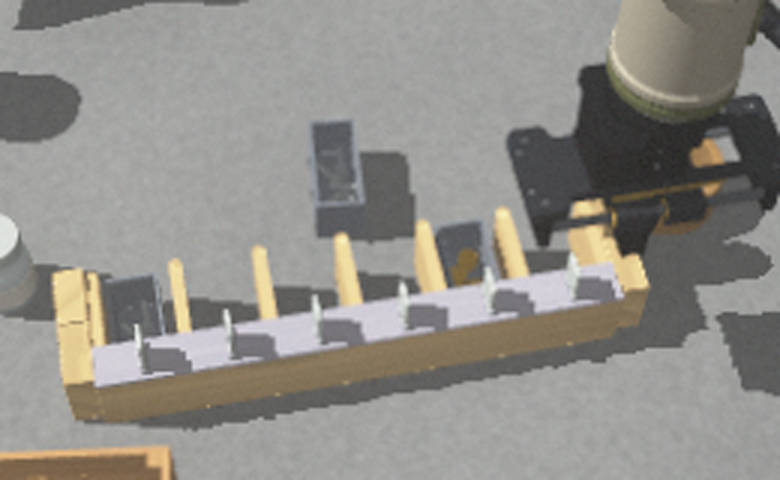

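Emit:
move_arm(
  deltas=[
    [-1,0,0,0.08,0],
    [-1,0,-0.4,0,0],
    [-1,0,-0.4,0,0],
    [-1,0,-0.4,0,0],
    [-1,0,-0.32,0,0],
    [-1,0,0,0,0],
  ],
)

```text
time: 4.87
ee_pos: [0.5808, 0.1364, 0.0774]
eef_rot: [-0.066, 0.998, -0.0, 0.0]
ft_force: [-0.2, -0.7, -0.3]
width: 0.0005
```

```bash
python3 -c "
from h import *
status();
im=r.camera('scene');cv2.imwrite('pics/s4.png',cv2.resize(im[190:290,270:400,::-1],None,fx=6,fy=6,interpolation=2))"
```

```text
t 4.87 ee [0.5808 0.1364 0.0774] rack mm [ 39.7 162.1  77.4] tooly yaw err deg 0.03 F [-0.2 -0.7 -0.3] w 0.0005 q [-0.58  0.37  0.34  1.7  -0.13  1.1   1.5 ]
tilt [ 0.001 -0.001 -1.   ] toolx [-0.991 -0.132 -0.   ]
```

View pics/s4.png

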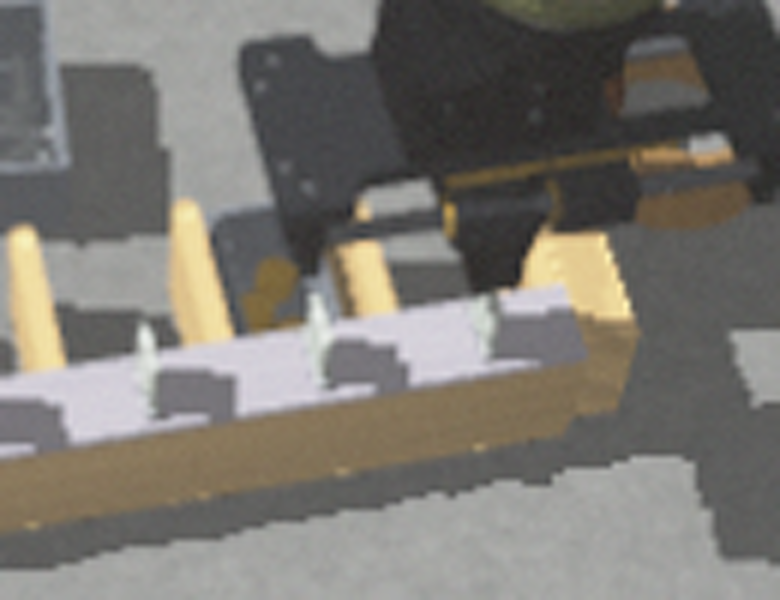

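```bash
python3 -c "
from h import *
rk,M=status();p=r.read_state()['ee_pos']
print((proj('scene',p)-[270,190])*6)
for y in (165,99): print((proj('scene',rack2w(P0,[[.029,y/1e3,.06],[.051,y/1e3,.06],[.051,y/1e3,.092],[.029,y/1e3,.092]]))-[270,190])*6)
im=r.camera('scene');cv2.imwrite('pics/s5.png',cv2.resize(im[190:290,270:400,::-1],None,fx=6,fy=6,interpolation=2))
im=r.camera('top');cv2.imwrite('pics/t5.png',im[:,:,::-1])"
```

```text
t 4.92 ee [0.5806 0.138  0.0773] rack mm [ 39.7 163.7  77.3] tooly yaw err deg 0.09 F [ 0.2 -0.3 -0.3] w 0.0007 q [-0.58  0.37  0.34  1.7  -0.13  1.1   1.5 ]
tilt [ 0. -0. -1.] toolx [-0.991 -0.133 -0.   ]
[[482.47928855 307.84074996]]
[[473.1660001  309.19581324]
 [488.31866814 356.30542493]
 [498.52002822 310.61190756]
 [482.87425828 262.89995696]]
[[308.15268821 336.24811733]
 [321.6523483  384.10975234]
 [328.03520838 338.65601139]
 [314.1303695  290.16038159]]
```

View pics/s5.png

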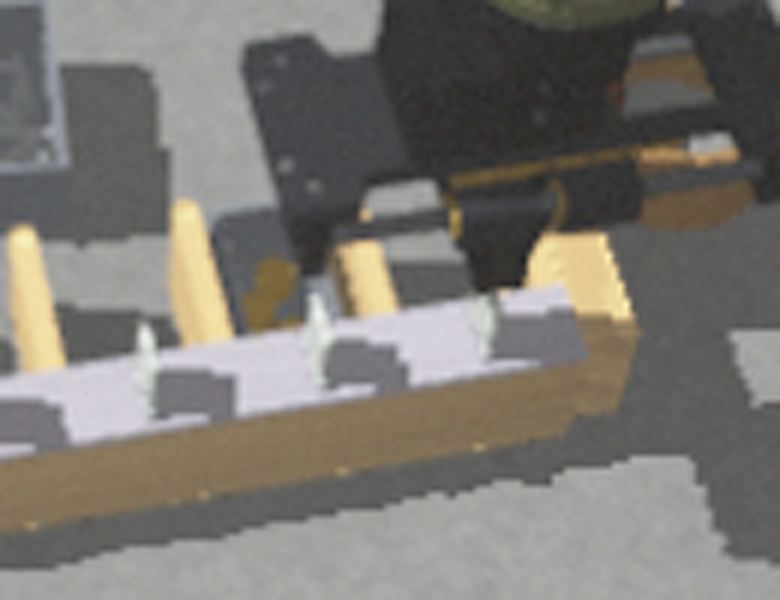

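View pics/t5.png

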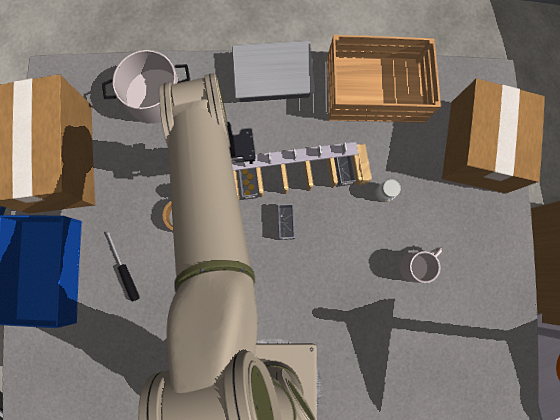

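Emit:
move_arm(
  deltas=[
    [-1,0,0.4,0,0],
    [-1,0,0.4,0,0],
    [-1,0,0.4,0,0],
    [-1,0,0.2,0,0],
    [-1,0,0,0,0],
  ],
)

```text
time: 5.43
ee_pos: [0.5748, 0.1772, 0.077]
eef_rot: [-0.07, 0.998, 0.0, -0.0]
ft_force: [0.4, 0.8, 0.4]
width: 0.0006
```

```bash
python3 -c "
from h import *
rk,M=status();p=r.read_state()['ee_pos']
im=r.camera('scene')
X0,Y0,f=330,180,10
b=cv2.resize(im[Y0:Y0+60,X0:X0+70,::-1],None,fx=f,fy=f,interpolation=2)
# predicted tip box: closed fingers 30 (y) x19 (x), at z=tcp and +40
for dz,col in((0,(0,0,255)),(.015,(0,255,0)),(.04,(255,0,0))):
  q=np.array([p+M@np.array([a*.0095,bb*.015,-dz]) for a,bb in((-1,-1),(1,-1),(1,1),(-1,1))])
  cv2.polylines(b,[((proj('scene',q)-[X0,Y0]+.5)*f).astype(int).reshape(-1,1,2)],True,col,1)
cv2.imwrite('pics/s6.png',b)
print([ (round(d['confidence'],2),c2w('scene',d['position']).round(3)) for n in ('tab1','tab2') for d in r.tip_of('scene',n)[:3]])
"
```

```text
t 5.43 ee [0.5748 0.1772 0.077 ] rack mm [ 39.2 203.3  77. ] tooly yaw err deg 0.44 F [0.4 0.8 0.4] w 0.0006 q [-0.63  0.38  0.32  1.68 -0.13  1.1   1.44]
tilt [-0.     0.001 -1.   ] toolx [-0.99  -0.139  0.   ]Traceback (most recent call last):
  File "<string>", line 12, in <module>
    print([ (round(d['confidence'],2),c2w('scene',d['position']).round(3)) for n in ('tab1','tab2') for d in r.tip_of('scene',n)[:3]])
                                                                                                             ~~~~~~~~^^^^^^^^^^^
ValueError: it knows: back, drawer, jar, mug, rack, rail, screwdriver, stored, tall_end, tape
```

View pics/s6.png

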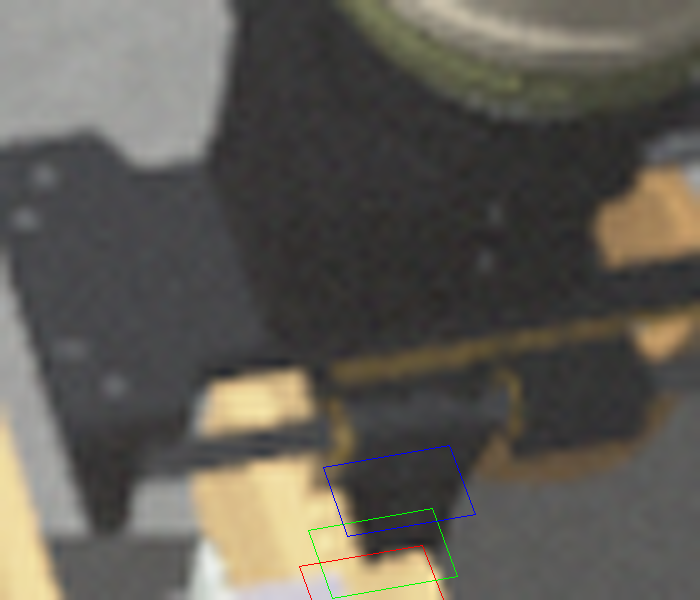

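The fingertip visibly ends about 15–20 mm short of the reported TCP, and the pass at z=77 mm didn't lean tab 1. I'll go lower in small steps and watch the force and the picture.

Emit:
move_arm(
  deltas=[
    [-1,-0.2,-0.2,0.2,-0.004],
    [-1,0,0,0.2,0],
    [-1,0,0,0.1,0],
    [-1,0,0,0,0],
    [-1,0,0,0,0],
  ],
)

```text
time: 5.9
ee_pos: [0.5809, 0.1697, 0.0642]
eef_rot: [-0.071, 0.997, -0.0, -0.0]
ft_force: [-0.6, 1.0, 0.4]
width: 0.0006
```

```bash
cat > tip.py <<'E'
from h import *
import sys
rk,M=status();p=r.read_state()['ee_pos']
im=r.camera('scene')
X0,Y0,f=int(sys.argv[2]),int(sys.argv[3]),10
b=cv2.resize(im[Y0:Y0+60,X0:X0+80,::-1],None,fx=f,fy=f,interpolation=2)
if len(sys.argv)>4:
 for dz,col in((0,(0,0,255)),(.02,(0,255,0))):
  q=np.array([p+M@np.array([a*.0095,bb*.015,-dz]) for a,bb in((-1,-1),(1,-1),(1,1),(-1,1))])
  cv2.polylines(b,[((proj('scene',q)-[X0,Y0]+.5)*f).astype(int).reshape(-1,1,2)],True,col,1)
cv2.imwrite(sys.argv[1],b)
E
python3 tip.py pics/s7.png 330 200 1
```

```text
t 5.9 ee [0.5809 0.1697 0.0642] rack mm [ 44.2 195.1  64.2] tooly yaw err deg 0.56 F [-0.6  1.   0.4] w 0.0006 q [-0.62  0.4   0.32  1.68 -0.14  1.08  1.46]
tilt [-0.001 -0.    -1.   ] toolx [-0.99  -0.141  0.001]
```

View pics/s7.png

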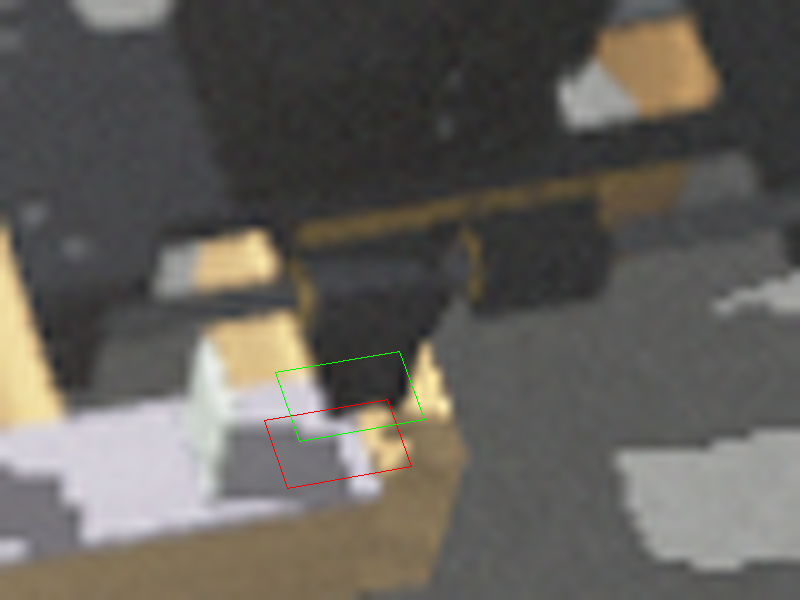

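Emit:
move_arm(
  deltas=[
    [-1,0,0,0.1,0.006],
    [-1,0,0,0.1,0],
    [-1,0,0,0,0],
  ],
)

```text
time: 6.2
ee_pos: [0.5808, 0.1701, 0.0591]
eef_rot: [-0.066, 0.998, -0.0, -0.0]
ft_force: [0.5, 0.5, -0.9]
width: 0.0005
```

Emit:
move_arm(
  deltas=[
    [-1,0,0,0.1,0],
    [-1,0,0,0.1,0],
    [-1,0,0,0,0],
    [-1,0,0,0,0],
  ],
)

```text
time: 6.53
ee_pos: [0.581, 0.1701, 0.0544]
eef_rot: [-0.066, 0.998, -0.0, -0.0]
ft_force: [-0.2, 0.2, -0.6]
width: 0.0004
```

```bash
python3 tip.py pics/s8.png 320 200
```

```text
t 6.53 ee [0.581  0.1701 0.0544] rack mm [ 44.3 195.5  54.4] tooly yaw err deg 0.06 F [-0.2  0.2 -0.6] w 0.0004 q [-0.62  0.41  0.32  1.69 -0.14  1.06  1.45]
tilt [-0. -0. -1.] toolx [-0.991 -0.132  0.   ]
```

View pics/s8.png

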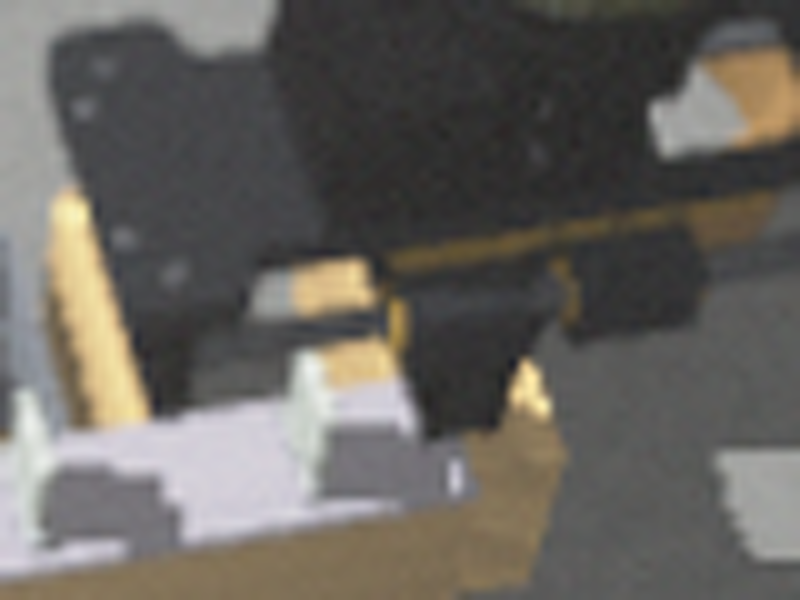

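Emit:
move_arm(
  deltas=[
    [-1,0,0,0.1,0],
    [-1,0,0,0.1,0],
    [-1,0,0,0,0],
    [-1,0,0,0,0],
  ],
)

```text
time: 6.92
ee_pos: [0.5809, 0.1701, 0.0494]
eef_rot: [-0.066, 0.998, -0.0, -0.0]
ft_force: [0.1, -0.4, -0.0]
width: 0.0004
```

Emit:
move_arm(
  deltas=[
    [-1,0,0,0.1,0],
    [-1,0,0,0,0],
    [-1,0,0,0,0],
  ],
)

```text
time: 7.17
ee_pos: [0.581, 0.1701, 0.047]
eef_rot: [-0.066, 0.998, 0.0, -0.0]
ft_force: [0.3, -0.6, -0.2]
width: 0.0004
```

```bash
python3 tip.py pics/s9.png 320 200
```

```text
t 7.17 ee [0.581  0.1701 0.047 ] rack mm [ 44.4 195.5  47. ] tooly yaw err deg 0.06 F [ 0.3 -0.6 -0.2] w 0.0004 q [-0.61  0.42  0.32  1.7  -0.15  1.05  1.45]
tilt [-0.  0. -1.] toolx [-0.991 -0.132  0.   ]
```

View pics/s9.png

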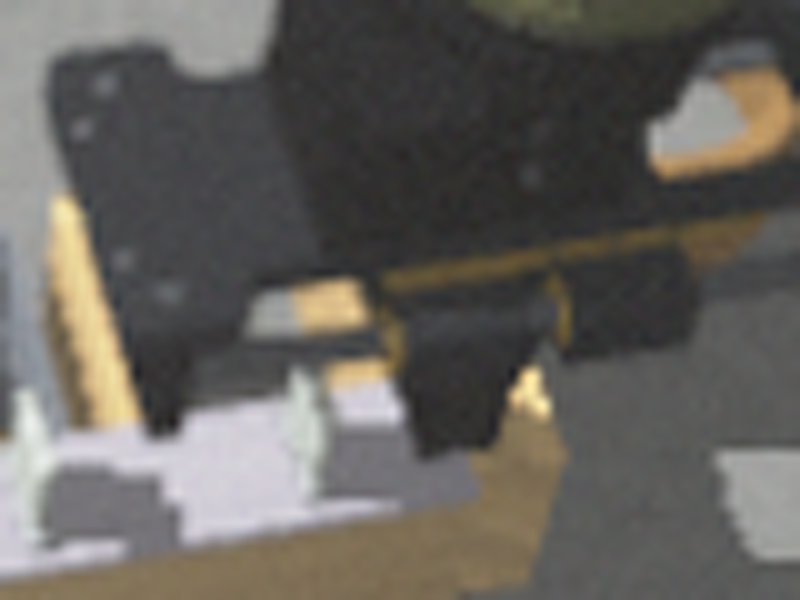

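Run:
```python
from h import *
np.set_printoptions(precision=1,suppress=True)
def rk(w):
    c,s=np.cos(P0[2]),np.sin(P0[2]);d=w-[P0[0],P0[1],0]
    return np.c_[c*d[:,0]+s*d[:,1],-s*d[:,0]+c*d[:,1],d[:,2]]*1000
for nm,px in (('foot',[336.5,243.0]),('tipL',[362.3,245.2]),('tipR',[369.5,244])):
    print(nm,[rk(px2w('scene',[px],z/1000))[0] for z in(47,60,70,80,90,100,110,120,130)])
```

```text
foot [array([ 19.5, 138.9,  47. ]), array([ 27.5, 135.6,  60. ]), array([ 33.6, 133. ,  70. ]), array([ 39.8, 130.4,  80. ]), array([ 45.9, 127.8,  90. ]), array([ 52. , 125.2, 100. ]), array([ 58.2, 122.7, 110. ]), array([ 64.3, 120.1, 120. ]), array([ 70.4, 117.5, 130. ])]
tipL [array([ 37. , 197.3,  47. ]), array([ 44.8, 193.1,  60. ]), array([ 50.7, 190. ,  70. ]), array([ 56.7, 186.8,  80. ]), array([ 62.6, 183.6,  90. ]), array([ 68.6, 180.4, 100. ]), array([ 74.5, 177.2, 110. ]), array([ 80.5, 174.1, 120. ]), array([ 86.4, 170.9, 130. ])]
tipR [array([ 37.1, 215.1,  47. ]), array([ 44.8, 210.7,  60. ]), array([ 50.8, 207.3,  70. ]), array([ 56.7, 204. ,  80. ]), array([ 62.7, 200.6,  90. ]), array([ 68.6, 197.2, 100. ]), array([ 74.6, 193.9, 110. ]), array([ 80.5, 190.5, 120. ]), array([ 86.5, 187.1, 130. ])]
```

Emit:
move_arm(
  deltas=[
    [-1,0.16,0,-0.4,0],
    [-1,0,-0.4,0,0],
    [-1,0,-0.4,0,0],
    [-1,0,-0.4,0,0],
    [-1,0,0,0,0],
  ],
)

```text
time: 7.63
ee_pos: [0.5817, 0.1362, 0.0573]
eef_rot: [-0.064, 0.998, -0.001, 0.0]
ft_force: [0.6, -0.0, 0.9]
width: 0.0002
```

```bash
python3 tip.py pics/s10.png 320 200
```

```text
t 7.63 ee [0.5817 0.1362 0.0573] rack mm [ 40.6 161.8  57.3] tooly yaw err deg -0.16 F [ 0.6 -0.   0.9] w 0.0002 q [-0.58  0.39  0.33  1.71 -0.14  1.06  1.5 ]
tilt [ 0.    -0.001 -1.   ] toolx [-0.992 -0.129 -0.   ]
```

View pics/s10.png

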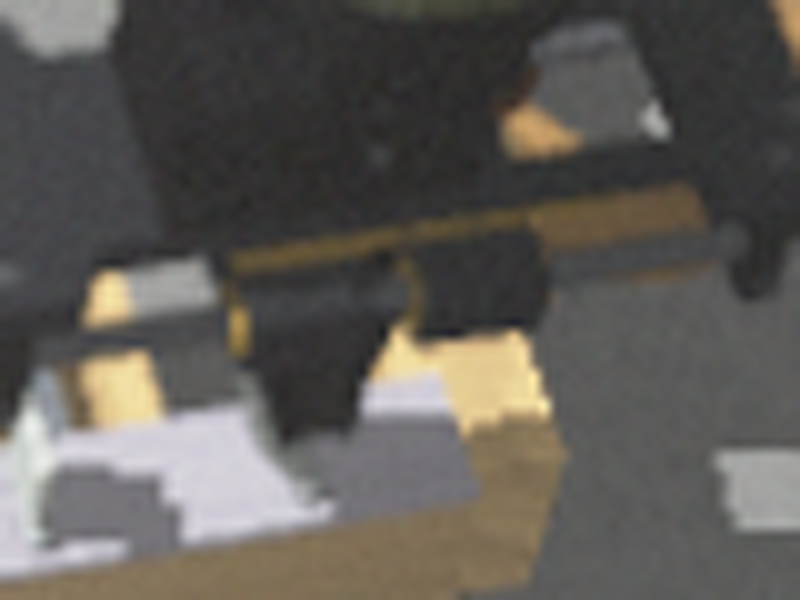

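Emit:
move_arm(
  deltas=[
    [-1,0,0,-0.2,0],
    [-1,0,-0.4,0,0],
    [-1,0,-0.4,0,0],
    [-1,0,-0.4,0,0],
    [-1,0,-0.4,0,0],
    [-1,0,-0.4,0,0],
    [-1,0,-0.4,0,0],
    [-1,0,-0.4,0,0],
    [-1,0,-0.3,0,0],
    [-1,0,0,0,0],
  ],
)

```text
time: 8.52
ee_pos: [0.5917, 0.0606, 0.0623]
eef_rot: [-0.065, 0.998, -0.0, 0.0]
ft_force: [-0.8, -0.8, 3.7]
width: 0.0004
```

```bash
python3 tip.py pics/s11.png 290 200
```

```text
t 8.52 ee [0.5917 0.0606 0.0623] rack mm [40.5 85.5 62.3] tooly yaw err deg -0.08 F [-0.8 -0.8  3.7] w 0.0004 q [-0.48  0.38  0.36  1.72 -0.15  1.07  1.64]
tilt [ 0.    -0.001 -1.   ] toolx [-0.992 -0.13  -0.   ]
```

View pics/s11.png

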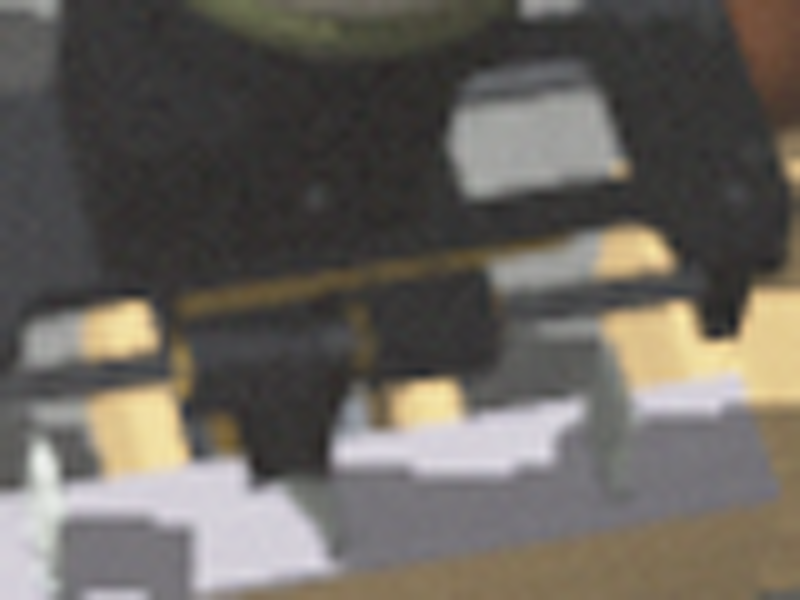

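Emit:
move_arm(
  deltas=[
    [-1,0,-0.4,0,0],
    [-1,0,-0.4,0,0],
    [-1,0,-0.4,0,0],
    [-1,0,-0.4,0,0],
    [-1,0,-0.4,0,0],
    [-1,0,-0.4,0,0],
    [-1,0,-0.15,0,0],
    [-1,0,0,0,0],
  ],
)

```text
time: 9.23
ee_pos: [0.5999, -0.0019, 0.0622]
eef_rot: [-0.065, 0.998, -0.0, 0.0]
ft_force: [-1.1, -0.3, 4.0]
width: 0.0005
```

```bash
python3 tip.py pics/s12.png 265 200
```

```text
t 9.23 ee [ 0.5999 -0.0019  0.0622] rack mm [40.5 22.5 62.2] tooly yaw err deg -0.06 F [-1.1 -0.3  4. ] w 0.0005 q [-0.39  0.4   0.39  1.7  -0.17  1.07  1.76]
tilt [ 0. -0. -1.] toolx [-0.991 -0.13  -0.   ]
```

View pics/s12.png

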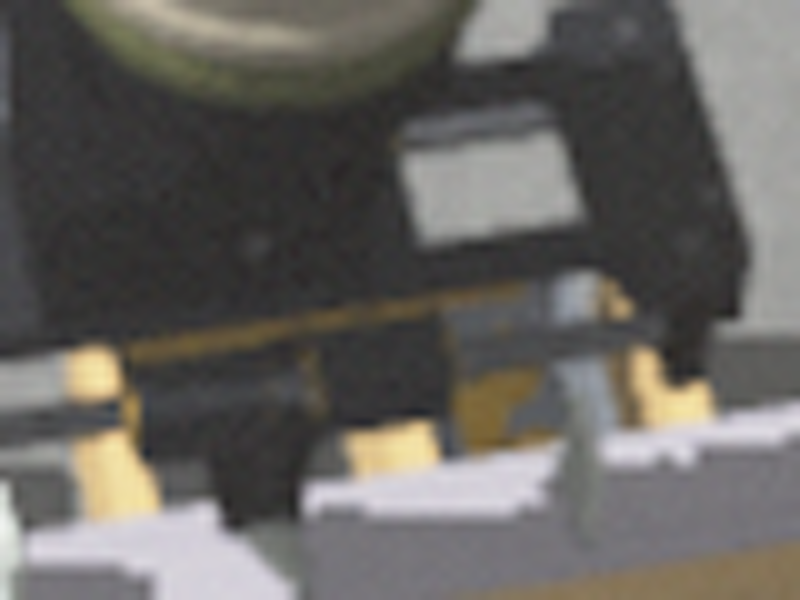

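Emit:
move_arm(
  deltas=[
    [-1,0,-0.12,0,0],
    [-1,0,0,-0.5,0],
    [-1,0,0,-0.8,0],
    [-1,0,0,-0.8,0],
    [-1,0,0,-0.8,0],
    [-1,0,0,0,0],
  ],
)

```text
time: 9.78
ee_pos: [0.6025, -0.0025, 0.1396]
eef_rot: [-0.067, 0.998, 0.0, 0.003]
ft_force: [0.8, 0.4, 0.3]
width: 0.0003
```

Emit:
move_arm(
  deltas=[
    [1,0.85,0,0,0],
    [1,0.85,0,0,0],
    [1,0.85,0,0,0],
    [1,0.85,0,0,0],
    [1,0.85,0,0,0],
    [1,0.85,0,0,0],
    [1,0.85,0,0,0],
    [1,0.75,0,0,0],
    [1,0,0,0,0],
    [1,0,0,0,0],
  ],
)

```text
time: 10.62
ee_pos: [0.4341, -0.0249, 0.1352]
eef_rot: [-0.067, 0.998, 0.0, 0.001]
ft_force: [-0.4, 0.3, 0.4]
width: 0.0591
```

```bash
python3 -c "
from h import *
status();
im=r.camera('scene');cv2.imwrite('pics/s13.png',cv2.resize(im[120:310,160:420,::-1],None,fx=3,fy=3,interpolation=2))"
```

```text
t 10.62 ee [ 0.4341 -0.0249  0.1352] rack mm [-126.9   21.5  135.2] tooly yaw err deg 0.09 F [-0.4  0.3  0.4] w 0.0591 q [-0.45 -0.07  0.39  2.03  0.03  1.17  1.63]
tilt [ 0.001  0.001 -1.   ] toolx [-0.991 -0.133 -0.001]
```

View pics/s13.png

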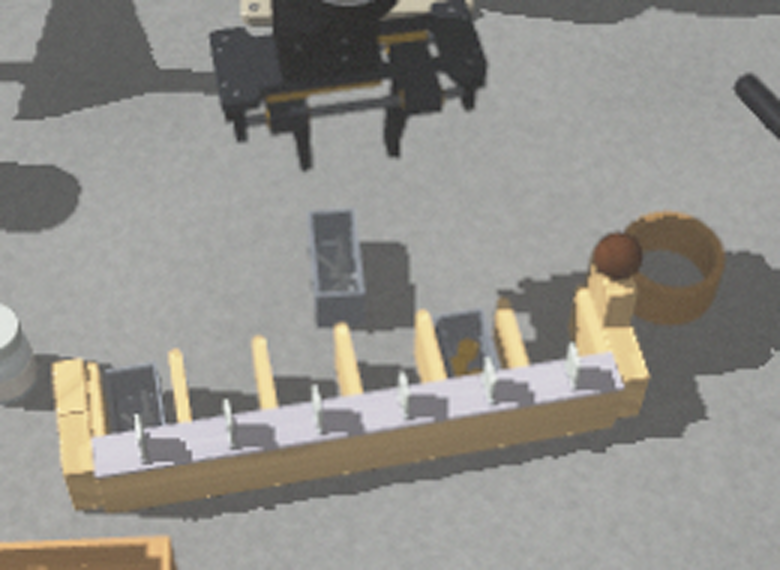

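Tabs 1–3 were each leaned in turn, and all six are upright again. The fingertips are visible at (305,165) and (393,155), so I can check their offset from the reported TCP.

Run:
```python
from h import *
rk,M=status();s=r.read_state();p=s['ee_pos'];w=s['width']
for dz in(0,.01,.015,.02,.03):
    q=np.array([p+M@np.array([0,sg*(w/2+.004),-dz]) for sg in(-1,1)])
    print(dz,((proj('scene',q)-[160,120])*3).round(0).tolist())
im=r.camera('top');cv2.imwrite('pics/t13.png',im[90:330,120:440,::-1].repeat(2,0).repeat(2,1))
im=r.camera('scene');cv2.imwrite('pics/s13b.png',cv2.resize(im[120:200,220:330,::-1],None,fx=7,fy=7,interpolation=2))
```

```text
t 10.67 ee [ 0.4347 -0.0248  0.1352] rack mm [-126.3   21.4  135.2] tooly yaw err deg 0.1 F [ 0.6 -0.3  0.7] w 0.0631 q [-0.45 -0.07  0.39  2.03  0.03  1.17  1.63]
tilt [ 0.001  0.001 -1.   ] toolx [-0.991 -0.133 -0.002]
0 [[303.0, 184.0], [392.0, 171.0]]
0.01 [[303.0, 175.0], [393.0, 162.0]]
0.015 [[302.0, 171.0], [393.0, 158.0]]
0.02 [[302.0, 167.0], [393.0, 154.0]]
0.03 [[302.0, 158.0], [393.0, 145.0]]
```

View pics/s13b.png

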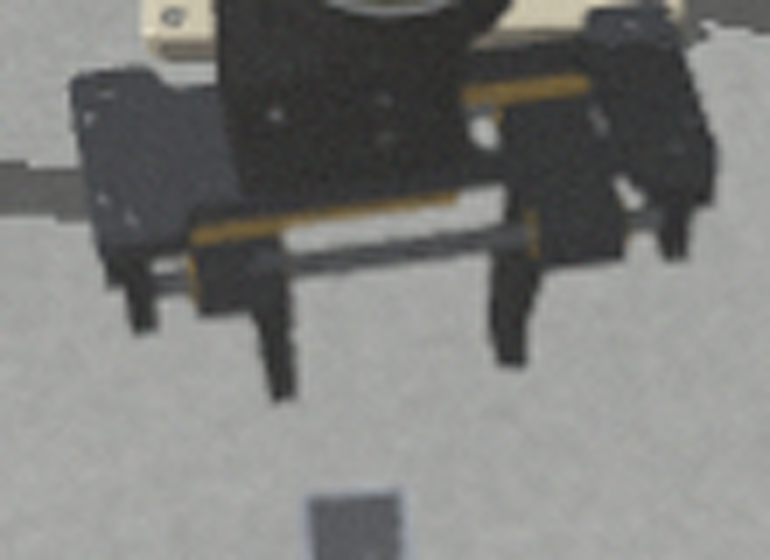

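View pics/t13.png

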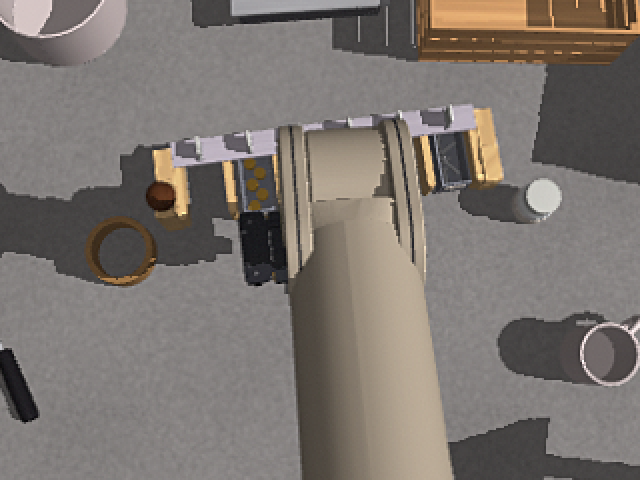

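Emit:
move_arm(
  deltas=[
    [1,0,0,0.8,0],
    [1,0,0,0.8,0],
    [1,0,0,0.8,0],
    [1,0,0,0.8,0],
    [1,0,0,0.8,0],
    [1,0,0,0.8,0],
    [1,0,0,0.3,0],
    [1,0,0,0.1,0],
    [1,0,0,0,0],
  ],
)

```text
time: 11.52
ee_pos: [0.4343, -0.0254, 0.0045]
eef_rot: [-0.066, 0.998, -0.0, -0.0]
ft_force: [-0.7, -0.3, -0.3]
width: 0.0869
```

```bash
python3 -c "
from h import *
status();
im=r.camera('scene');cv2.imwrite('pics/s14.png',cv2.resize(im[150:260,210:340,::-1],None,fx=6,fy=6,interpolation=2))"
```

```text
t 11.52 ee [ 0.4343 -0.0254  0.0045] rack mm [-126.7   21.     4.5] tooly yaw err deg 0.06 F [-0.7 -0.3 -0.3] w 0.0869 q [-0.43  0.13  0.41  2.16 -0.07  0.86  1.72]
tilt [-0.001 -0.    -1.   ] toolx [-0.991 -0.132  0.001]
```

View pics/s14.png

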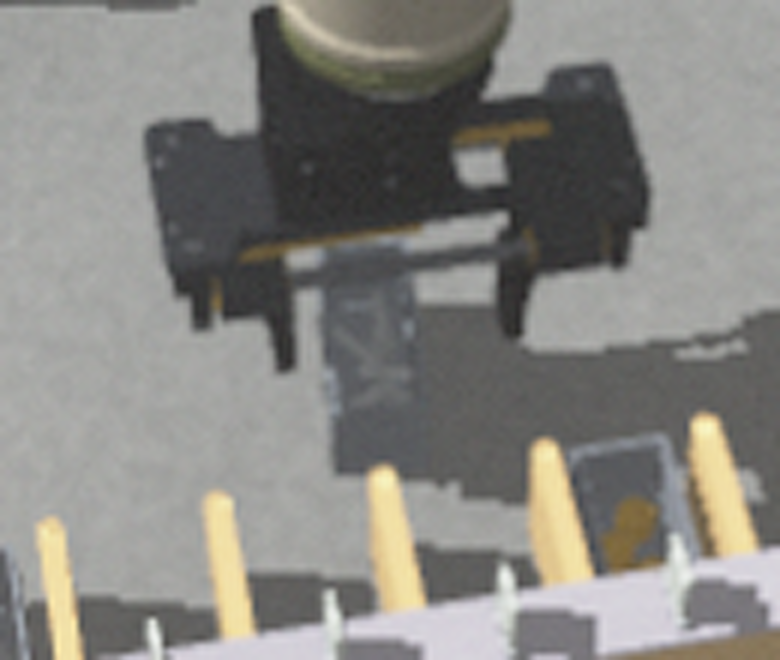

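Emit:
move_arm(
  deltas=[
    [1,0,0.2,0,0],
    [1,0,0.2,0,0],
    [1,0,0.2,0,0],
    [1,0,0.2,0,0],
    [1,0,0.2,0,0],
    [1,0,0.2,0,0],
    [1,0,0.2,0,0],
    [1,0,0,0,0],
    [1,0,0,0,0],
  ],
)

```text
time: 12.32
ee_pos: [0.4291, 0.0101, 0.0044]
eef_rot: [-0.067, 0.998, 0.0, -0.0]
ft_force: [-0.5, -0.2, -0.1]
width: 0.0872
```

```bash
python3 -c "
from h import *
status();
im=r.camera('scene');cv2.imwrite('pics/s15.png',cv2.resize(im[150:260,210:340,::-1],None,fx=6,fy=6,interpolation=2))
for d in r.tip_of('scene','drawer')[:2]: 
  w=c2w('scene',d['position']);print(d['confidence'],w)"
```

```text
t 12.32 ee [0.4291 0.0101 0.0044] rack mm [-127.2   56.8    4.4] tooly yaw err deg 0.11 F [-0.5 -0.2 -0.1] w 0.0872 q [-0.48  0.12  0.37  2.17 -0.06  0.86  1.63]
tilt [-0.001  0.    -1.   ] toolx [-0.991 -0.133  0.001]
0.7 [ 0.42817399 -0.01434093 -0.00244652]
```

View pics/s15.png

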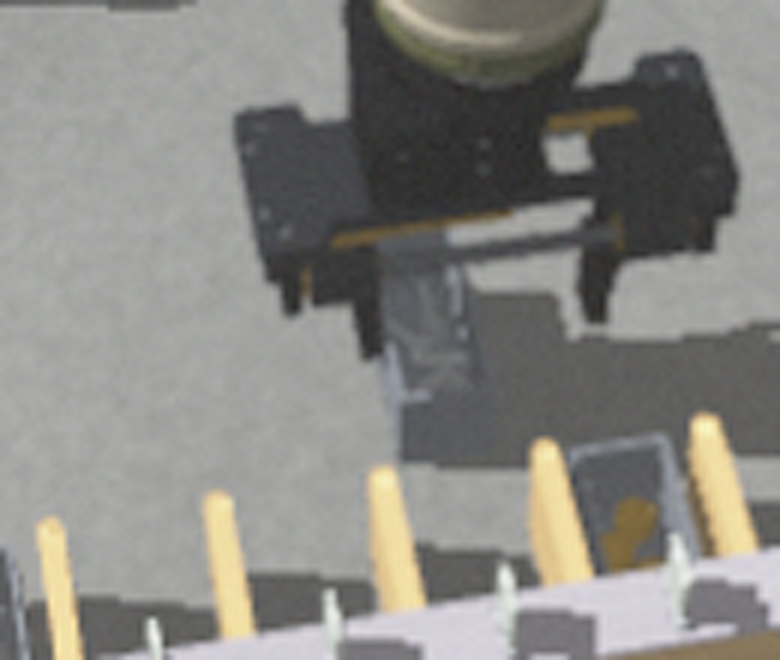

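Emit:
move_arm(
  deltas=[
    [1,0,-0.4,0,0],
    [1,0,-0.4,0,0],
    [1,0,0,-0.8,0],
    [-1,0,0,-0.8,0],
    [-1,0,0,-0.8,0],
    [-1,0,-0.2,-0.4,0],
    [-1,0.5,0,0,0],
    [-1,0.5,0,0,0],
    [-1,0.5,0,0,0],
    [-1,0.5,0,0,0],
    [-1,0.5,0,0,0],
    [-1,0.5,0,0,0],
  ],
)

```text
time: 13.42
ee_pos: [0.3576, -0.0256, 0.0741]
eef_rot: [-0.066, 0.998, 0.0, -0.0]
ft_force: [-0.2, 1.3, 0.2]
width: 0.035
```

```bash
python3 -c "
from h import *
status();
im=r.camera('scene');cv2.imwrite('pics/s16.png',cv2.resize(im[130:260,210:340,::-1],None,fx=5,fy=5,interpolation=2))
"
```

```text
t 13.42 ee [ 0.3576 -0.0256  0.0741] rack mm [-202.8   30.8   74.1] tooly yaw err deg 0.05 F [-0.2  1.3  0.2] w 0.035 q [-0.45 -0.19  0.37  2.27  0.08  1.05  1.58]
tilt [-0.001  0.    -1.   ] toolx [-0.991 -0.132  0.001]
```

View pics/s16.png

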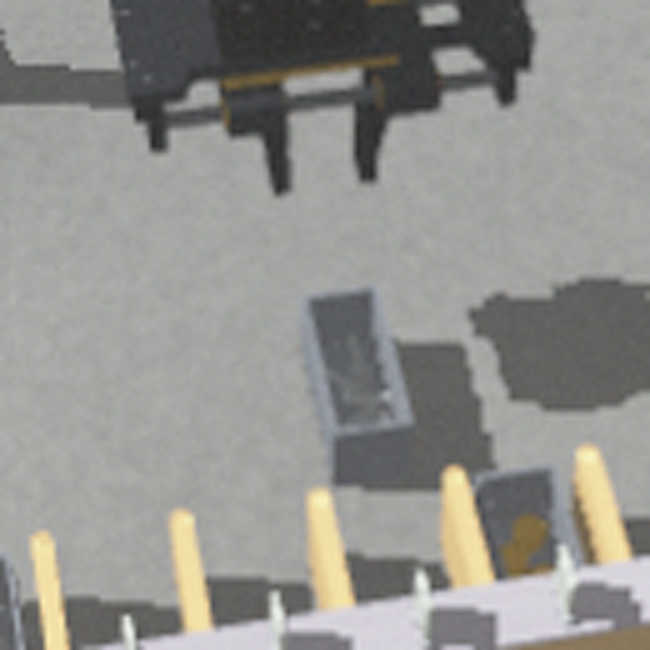

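```bash
cat >> h.py <<'E'
from scipy.optimize import least_squares
def fitdrawer(c,px,order,x0):
    do=np.array(order)/1e3
    g=lambda D:(proj(c,rack2w(D,do))-px).ravel()
    D=least_squares(g,x0); c_,s_=np.cos(P0[2]),np.sin(P0[2]); d=D.x[:2]-np.array(P0[:2])
    print('drawer world',D.x.round(4),'rack mm',((c_*d[0]+s_*d[1])*1e3).round(1),((-s_*d[0]+c_*d[1])*1e3).round(1),'yaw rel deg',np.degrees(D.x[2]-P0[2]).round(2),'res',D.fun.round(1))
    return D.x
E
python3 -c "
from h import *
# image upper = near robot (-x); image left = -y
px=np.array([[307,297],[373,288],[412,421],[330,434]])/5+[210,130]-.4
fitdrawer('scene',px,[[-45,-20,45],[-45,20,45],[45,20,45],[45,-20,45]],[.43,-.015,.13])"
```

```text
drawer world [ 0.4312 -0.0133  0.123 ] rack mm -128.2 33.4 yaw rel deg -0.5 res [-1.2 -0.4  1.  -0.7 -0.   0.6  0.3  0.3]
```

Emit:
move_arm(
  deltas=[
    [-1,0,0.1,0.5,0],
    [-1,0,0,0.5,0],
    [-1,0,0,0.5,0],
    [-1,0,0,0.5,0],
    [-1,0,0,0.5,0],
    [-1,0,0,0.3,0],
    [-1,0,0,0,0],
    [-1,0,0,0,0],
  ],
)

```text
time: 14.13
ee_pos: [0.358, -0.0231, 0.0045]
eef_rot: [-0.066, 0.998, -0.0, -0.001]
ft_force: [-0.5, 0.0, -0.2]
width: 0.0009
```

```bash
python3 -c "
from h import *
status();
im=r.camera('scene');cv2.imwrite('pics/s17.png',cv2.resize(im[130:260,210:340,::-1],None,fx=5,fy=5,interpolation=2))
"
```

```text
t 14.13 ee [ 0.358  -0.0231  0.0045] rack mm [-202.1   33.3    4.5] tooly yaw err deg 0.04 F [-0.5  0.  -0.2] w 0.0009 q [-0.46 -0.05  0.4   2.34  0.03  0.86  1.62]
tilt [-0.001 -0.    -1.   ] toolx [-0.991 -0.132  0.001]
```

View pics/s17.png

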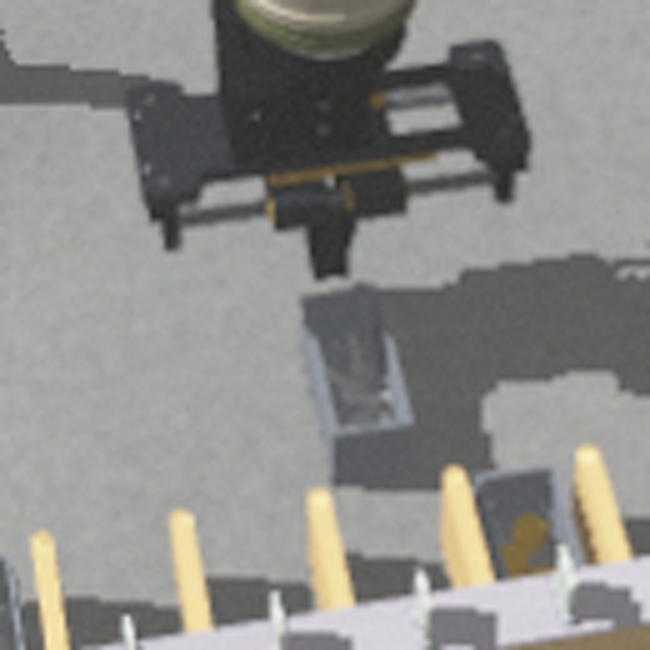

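Emit:
move_arm(
  deltas=[
    [-1,-0.3,0,0,0],
    [-1,-0.3,0,0,0],
    [-1,-0.3,0,0,0],
    [-1,-0.3,0,0,0],
    [-1,-0.3,0,0,0],
    [-1,-0.3,0,0,0],
    [-1,-0.3,0,0,0],
    [-1,0,0,0,0],
  ],
)

```text
time: 14.85
ee_pos: [0.4121, -0.0156, 0.0048]
eef_rot: [-0.066, 0.998, -0.0, 0.001]
ft_force: [-0.2, 0.6, -0.1]
width: 0.0004
```

```bash
python3 -c "
from h import *
status();
im=r.camera('scene');cv2.imwrite('pics/s18.png',cv2.resize(im[130:260,210:340,::-1],None,fx=5,fy=5,interpolation=2))
"
```

```text
t 14.85 ee [ 0.4121 -0.0156  0.0048] rack mm [-147.5   33.5    4.8] tooly yaw err deg 0.08 F [-0.2  0.6 -0.1] w 0.0004 q [-0.46  0.08  0.4   2.22 -0.04  0.85  1.67]
tilt [ 0.001 -0.    -1.   ] toolx [-0.991 -0.133 -0.001]
```

View pics/s18.png

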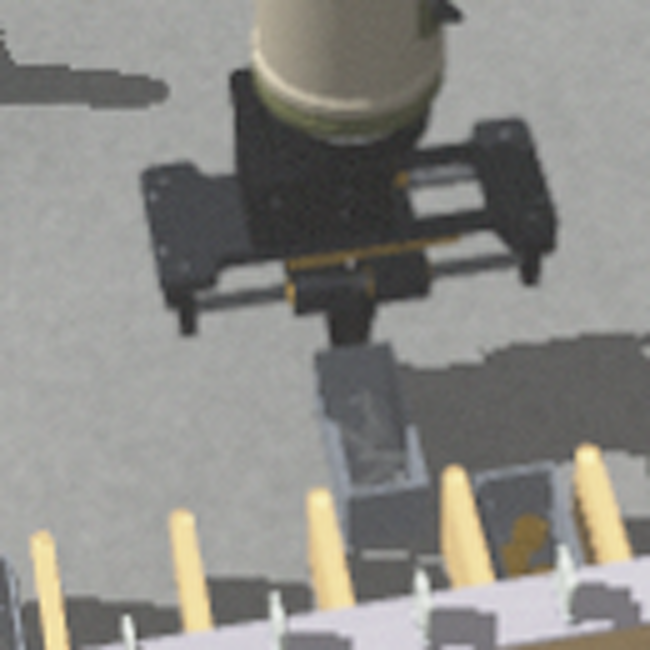

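Emit:
move_arm(
  deltas=[
    [-1,-0.3,0,0,0],
    [-1,-0.3,0,0,0],
    [-1,-0.3,0,0,0],
    [-1,-0.3,0,0,0],
    [-1,-0.3,0,0,0],
    [-1,-0.3,0,0,0],
    [-1,-0.3,0,0,0],
    [-1,-0.3,0,0,0],
    [-1,-0.3,0,0,0],
    [-1,-0.3,0,0,0],
    [-1,0,0,0,0],
  ],
)

```text
time: 15.82
ee_pos: [0.4863, -0.0056, 0.0048]
eef_rot: [-0.067, 0.998, -0.0, 0.001]
ft_force: [0.4, 0.1, -0.6]
width: 0.0003
```

```bash
python3 -c "
from h import *
status();
im=r.camera('scene');cv2.imwrite('pics/s19.png',cv2.resize(im[150:280,210:340,::-1],None,fx=5,fy=5,interpolation=2))
"
```

```text
t 15.82 ee [ 0.4863 -0.0056  0.0048] rack mm [-72.6  33.7   4.8] tooly yaw err deg 0.08 F [ 0.4  0.1 -0.6] w 0.0003 q [-0.44  0.24  0.4   2.04 -0.12  0.88  1.73]
tilt [ 0.001 -0.    -1.   ] toolx [-0.991 -0.133 -0.001]
```

View pics/s19.png

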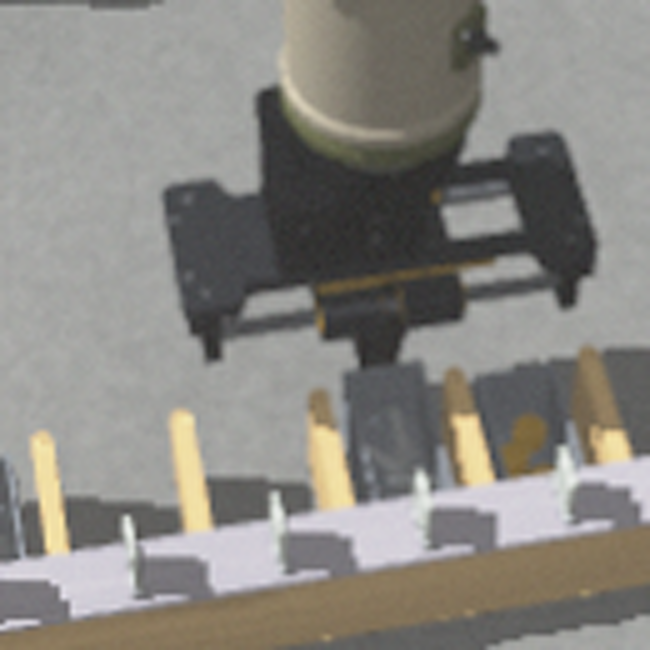

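Emit:
move_arm(
  deltas=[
    [-1,-0.2,0,0,0],
    [-1,-0.2,0,0,0],
    [-1,-0.1,0,0,0],
    [-1,-0.05,0,0,0],
    [-1,0,0,0,0],
  ],
)

```text
time: 16.28
ee_pos: [0.4985, -0.0041, 0.0046]
eef_rot: [-0.066, 0.998, 0.0, 0.0]
ft_force: [0.1, 0.8, -1.7]
width: 0.0004
```

Emit:
move_arm(
  deltas=[
    [-1,-0.08,0,0,0],
    [-1,-0.04,0,0,0],
    [-1,0,0,0,0],
  ],
)

```text
time: 16.53
ee_pos: [0.5013, -0.0037, 0.0046]
eef_rot: [-0.066, 0.998, 0.0, 0.0]
ft_force: [-0.5, 0.7, -1.0]
width: 0.0007
```

```bash
python3 -c "
from h import *
status();
"
```

```text
t 16.53 ee [ 0.5013 -0.0037  0.0046] rack mm [-57.5  33.7   4.6] tooly yaw err deg 0.06 F [-0.5  0.7 -1. ] w 0.0007 q [-0.44  0.27  0.4   2.   -0.14  0.89  1.73]
tilt [ 0.  0. -1.] toolx [-0.991 -0.132 -0.   ]
```

Now push gently on until the force rises.

Emit:
move_arm(
  deltas=[
    [-1,-0.06,0,0,0],
    [-1,-0.04,0,0,0],
    [-1,0,0,0,0],
  ],
)

```text
time: 16.78
ee_pos: [0.5038, -0.0034, 0.0046]
eef_rot: [-0.066, 0.998, 0.0, 0.0]
ft_force: [-0.2, -1.3, 0.1]
width: 0.0004
```

Emit:
move_arm(
  deltas=[
    [-1,-0.04,0,0,0],
    [-1,-0.04,0,0,0],
    [-1,0,0,0,0],
  ],
)

```text
time: 17.03
ee_pos: [0.5038, -0.0034, 0.0044]
eef_rot: [-0.066, 0.998, 0.0, -0.002]
ft_force: [-10.6, -1.8, 8.7]
width: 0.0004
```

```bash
python3 -c "
from h import *
status();
im=r.camera('scene');cv2.imwrite('pics/s20.png',cv2.resize(im[180:260,240:330,::-1],None,fx=8,fy=8,interpolation=2))
"
```

```text
t 17.03 ee [ 0.5038 -0.0034  0.0044] rack mm [-55.   33.6   4.4] tooly yaw err deg 0.04 F [-10.6  -1.8   8.7] w 0.0004 q [-0.44  0.28  0.4   1.99 -0.14  0.9   1.74]
tilt [-0.004 -0.    -1.   ] toolx [-0.991 -0.132  0.004]
```

View pics/s20.png

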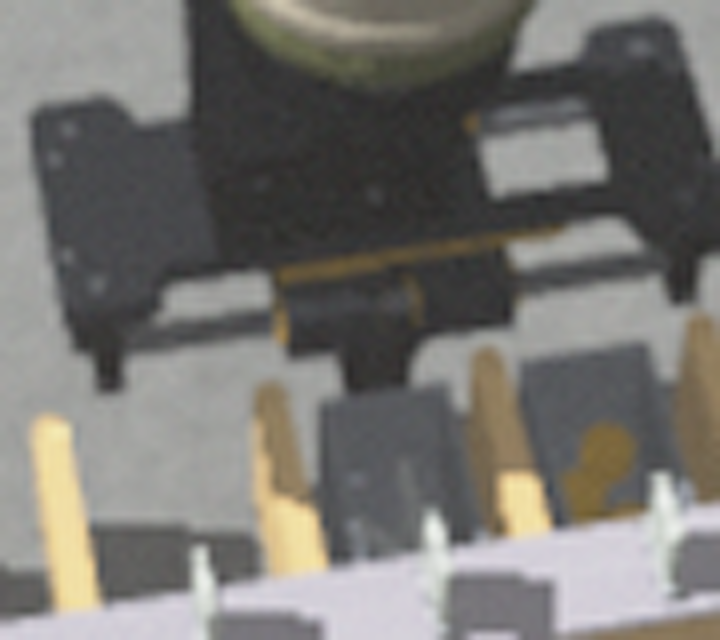

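Contact is firm at 10.6 N, with the TCP at rack x = -55 mm against the predicted -54.5 mm. I back off and check.

Emit:
move_arm(
  deltas=[
    [-1,0.1,0,0,0],
    [-1,0.3,0,0,0],
    [-1,0.6,0,0,0],
    [-1,0.8,0,-0.4,0],
    [-1,0.8,0,-0.8,0],
    [-1,0.6,0,-0.8,0],
    [-1,0,0,-0.8,0],
    [-1,0,0.5,-0.8,0],
    [-1,0,0.8,-0.8,0],
    [-1,0,0.8,0,0],
    [-1,0,0.8,0,0],
    [-1,0,0.8,0,0],
  ],
)

```text
time: 18.08
ee_pos: [0.4141, 0.079, 0.1152]
eef_rot: [-0.066, 0.998, 0.0, 0.001]
ft_force: [0.2, 0.8, 0.0]
width: 0.0003
```

Emit:
move_arm(
  deltas=[
    [-1,0,0.8,0,0],
    [-1,0,0.8,0,0],
    [-1,0,0.8,0,0],
    [-1,0,0.8,0,0],
    [-1,0,0.8,0,0],
    [-1,0,0.8,0,0],
    [-1,0,0.4,0,0],
    [-1,0,0,0,0],
  ],
)

```text
time: 18.75
ee_pos: [0.3964, 0.2086, 0.1147]
eef_rot: [-0.068, 0.998, 0.0, 0.0]
ft_force: [-0.6, -0.5, -0.2]
width: 0.0006
```

```bash
python3 -c "
from h import *
status();
im=r.camera('top');overlay('top',im,P0,(P0[0]-.0043,P0[1]+.0327,P0[2]),4,(185,130,385,250),'pics/t21.png')
b=cv2.resize(im[130:250,185:385,::-1],None,fx=4,fy=4,interpolation=2);cv2.imwrite('pics/t21r.png',b)
im=r.camera('scene');cv2.imwrite('pics/s21.png',cv2.resize(im[160:310,130:420,::-1],None,fx=2.7,fy=2.7,interpolation=2))
for c in('top','scene'):
  for n in('drawer','stored','jar','tape','mug'):
    for d in r.tip_of(c,n)[:3]: print(c,n,round(d['confidence'],2),c2w(c,d['position']).round(3))
"
```

```text
t 18.75 ee [0.3964 0.2086 0.1147] rack mm [-133.6  257.9  114.7] tooly yaw err deg 0.24 F [-0.6 -0.5 -0.2] w 0.0006 q [-0.72  0.    0.14  2.02 -0.    1.12  1.12]
tilt [ 0.001  0.001 -1.   ] toolx [-0.991 -0.135 -0.001]
top drawer 0.64 [0.559 0.006 0.004]
top stored 0.92 [0.547 0.062 0.001]
top stored 0.6 [ 0.587 -0.193 -0.004]
top jar 0.66 [ 0.517 -0.31   0.005]
top tape 0.68 [0.318 0.413 0.003]
top tape 0.38 [0.453 0.249 0.001]
top mug 0.81 [ 0.313 -0.382  0.002]
scene drawer 0.76 [ 0.553  0.004 -0.003]
scene drawer 0.38 [ 0.319  0.401 -0.   ]
scene stored 0.59 [ 0.587 -0.196 -0.005]
scene jar 0.88 [ 0.518 -0.31   0.003]
scene tape 0.76 [0.454 0.245 0.001]
scene mug 0.89 [ 0.316 -0.389  0.002]
scene mug 0.45 [ 0.563 -0.031  0.002]
```

View pics/t21r.png

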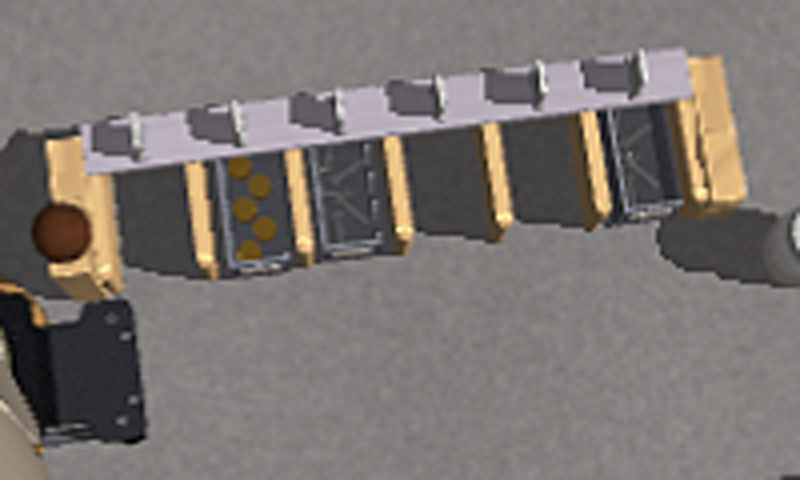

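View pics/s21.png

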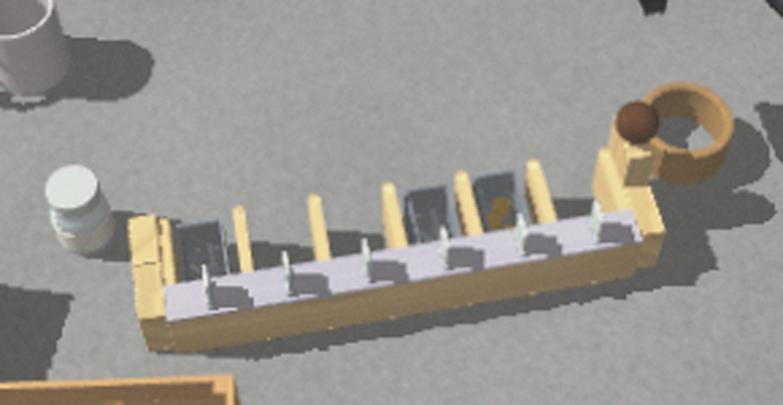

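The drawer sits in the third gap (top crop ~(345,200)). Its near end is in line with the stored drawer and the divider noses. All six tabs are upright and nothing else has moved, so I hand the job in.

```bash
python3 -c "
from bench import r
print(r.close_job())"
```

```text
the job is handed in; nothing more can be done
None
```

I flicked tabs 1, 2 and 3 in order from the knob end (the rack's left). I then pushed the loose drawer sideways into line and lengthwise into the third gap (rack y = +33 mm) until it met the back board. The job was handed in at about 19 s.

**Tabs:** my first pass at tab 1 went over its top without touching it. The real fingertip ends about 15–20 mm short of the reported tool point, so I went lower and swept again. Pictures showed each of the three leaning (by eye about 0.6–0.9 rad, tabs 2 and 3 partly hidden by the finger) and upright again afterwards. Tabs 4 to 6 were never touched.

**Drawer:** the force rose to 10.6 N with the tool at rack x = -55 mm, where -54.5 mm was predicted for fully home. The last top picture shows its near end level with the noses and the stored drawer.

**Checks that disagreed:**
- The networks put the drawer's origin at rack x of about 1 mm from the top camera but about -5 mm from the scene camera. I trusted the contact force and the picture.
- The top camera's best match for the tape was a false one at (0.32, 0.41). The scene camera and the top camera's second match both put the tape where it started.
- The scene camera missed the stored drawer in gap 2. The top camera and both pictures show it in its place.

The jar read the same before and after. The mug and the other stored drawer look unmoved in the pictures. I did not check the screwdriver at the end, but the arm never went near it.

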